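Snap a control board onto its standoffs and prove it holds

TASK

Take the green control board from the foam pad by its heat sink and lay it over the four white snap posts in the grey control box, its green terminal strip towards the cable glands. Press it down beside each post, without ramming it, until all four posts have clicked through. Then take the heat sink and pull straight up with a slowly rising force to about 15 N, never over 25 N, to prove that the board holds, let it settle back onto the post shoulders and let go, leaving everything else on the bench alone.

Things in the scene. Friction and masses are not known exactly. Their poses are not given: they have to be found in the camera images.
- box: Grey steel control box, cover off, open to above, bolted down. Origin: on the bench under the centre of the four posts; x points to its side with the black cable glands. Walls 34 mm high; inside x -75 to 115, y -92 to 92 mm. Rail devices fill x 74 to 111 mm, up to 49 mm high; the rest holds only the four posts.
- foam: Black foam pad, 160 x 180 x 14 mm, fixed to the bench, on which the board lies at the start. Origin under its centre.
- board_grip (a point): Grip point on the axis of the finned aluminium heat sink, 44 (x) x 28 (y) x 36 mm, in the middle of the green board; hold the board by it. 25 mm above the board's underside, 14 mm below the sink's top. x points to the green terminal strip (13 mm high, at x 47 mm), away from three black relays (16 mm high, at x -46 mm). On both y sides of the sink the board is bare. Board 112 (x) x 136 (y) x 3 mm, 0.2 to 0.4 kg.
- hole_a (a point): Centre of the board's hole a on its underside, at (46, 58) mm from the board's middle. Hole 8.4 mm wide, ringed in gold. To press this corner use the bare landing patch, 26 mm square, marked by four white ticks: its centre is 18 mm inward of the hole along both x and y, at (28, 40) mm.
- hole_b (a point): Centre of the board's hole b on its underside, at (46, -58) mm from the board's middle. Landing patch centred at (28, -40) mm.
- hole_c (a point): Centre of the board's hole c on its underside, at (-46, -58) mm from the board's middle. Landing patch centred at (-28, -40) mm.
- hole_d (a point): Centre of the board's hole d on its underside, at (-46, 58) mm from the board's middle. Landing patch centred at (-28, 40) mm.
- post_a (a point): Centre of the shoulder of the post for hole a, at (46, 58) mm in the box. White nylon snap post: shoulder 18 mm above the bench; over it a 5.6 mm shank, then two sprung barbs, to +y and -y, 12 mm across at their flat undersides 5 mm above the shoulder, 3 mm at the tip 12.6 mm above it.
- post_b (a point): Centre of the shoulder of the post for hole b, at (46, -58) mm in the box. Same post. A board laid loosely on the arrowheads has its underside about 8 mm above the shoulders.
- post_c (a point): Centre of the shoulder of the post for hole c, at (-46, -58) mm in the box. Same post. 8 to 20 N on the landing patch drives this corner down; it clicks when the board has passed under the barbs, then is free to drop the last 2 mm onto the shoulder.
- post_d (a point): Centre of the shoulder of the post for hole d, at (-46, 58) mm in the box. Same post. A clicked board has 2 mm of play between shoulder and barbs and cannot be lifted off. The board is stiff: the last post may click together with the third.
- screwdriver: Yellow-handled screwdriver, 200 mm long, 26 mm thick, lying on the bench; leave it alone.
- wrench: Steel spanner, 180 mm long, lying flat; leave it alone.
- jar: Clear jar with a black lid, 60 mm across, 75 mm high; origin under its centre; leave it alone.
- relay: Spare plug-in relay, 28 x 22 x 39 mm high, standing between the box and the foam pad; origin under its centre; leave it alone.
- meter: Yellow and black multimeter, 150 x 78 x 36 mm, lying flat; leave it alone.
- spray: White spray bottle with a red head, 84 mm across, 200 mm high; origin under its centre; leave it alone.
- cover: Grey steel cover of the box, 200 x 194 x 12 mm, lying flat; it stays off; leave it alone.

How it is judged:
On the way, in this order (a step that is already met when the one before it is completed fails the run):
1. the board lies over the four posts, every tip in its hole, the terminal strip towards the glands (horizontal distance between hole_a and post_a below 0.003 m and horizontal distance between hole_b and post_b below 0.003 m and horizontal distance between hole_c and post_c below 0.003 m and horizontal distance between hole_d and post_d below 0.003 m and z of each of hole_a, hole_b, hole_c, hole_d in the frame of box below 0.029 m), for 0.1 s.
2. all four posts have clicked through: the board is down on every shoulder (horizontal distance between hole_a and post_a below 0.003 m and horizontal distance between hole_b and post_b below 0.003 m and horizontal distance between hole_c and post_c below 0.003 m and horizontal distance between hole_d and post_d below 0.003 m and z of each of hole_a, hole_b, hole_c, hole_d in the frame of box below 0.0194 m), for 0.1 s.
3. held by the fingers, the board is pulled up so that it loads the barbs with 7 N or more for 0.2 s, and all four posts hold it (contact force between board and box above 7 N and z of hole_a in the frame of box between 0.0194 and 0.0225 m and z of hole_b in the frame of box between 0.0194 and 0.0225 m and z of hole_c in the frame of box between 0.0194 and 0.0225 m and z of hole_d in the frame of box between 0.0194 and 0.0225 m and contact force between the fingers and board above 1 N), for 0.2 s.
At the end, for the whole second after the job is handed in: The board lies at rest on the four post shoulders (every hole within 3 mm of its post sideways, its underside within 1.4 mm of the shoulder, so under the barbs), released (all of step 2 and linear speed of board below 0.02 m/s); the robot touches nothing.
It fails at once if the snapped-on board is pulled against the barbs with over 25 N (contact force between board and box above 25 N and z of hole_a in the frame of box between 0.0194 and 0.0225 m and z of hole_b in the frame of box between 0.0194 and 0.0225 m and z of hole_c in the frame of box between 0.0194 and 0.0225 m and z of hole_d in the frame of box between 0.0194 and 0.0225 m and contact force between the fingers and board above 1 N).
It fails at once if the board is rammed: it bears on the box with over 60 N (contact force between board and box above 60 N).
It fails at once if the board is tipped over by more than 45 degrees (angle between board_grip's own z axis and vertical above 0.78 rad).
It fails at once if another thing on the bench is moved by more than 15 mm (distance of any of screwdriver, wrench, jar, relay, meter, spray, cover from where it was at the start of the episode above 0.015 m).
It also fails if it takes over 64 s, if anything falls off the work surface, if the arm or the gripper's body presses on something with over 40 N, if the wrist force passes 120 N, or if a joint passes its speed limit or range.

ROBOT

A 6-joint arm with a two-finger parallel gripper is mounted at the origin on the work surface. World frame = base frame: x ahead of the robot, y to its left, z up, the work surface at z = 0. Lengths are in m, angles in rad, forces in N, time in s.
With the tool pointing down it reaches from about 0.3 to 0.85 m from the base axis. Payload 5.4 kg.
Tool frame: the origin (TCP) lies on the mounting face of the last link; the fingertips stand 173 mm ahead of it and the grasp point (between the pads) lies 155 mm ahead of it (robot.pinch_z is the distance from the TCP to the grasp point, in m); z points along the fingers, y is the direction in which the jaws open and shut (so a half turn about z gives the same grasp; the last joint's range is limited). The gripper opens to 85 mm and grips with 20 to 120 N. Pads are 22 mm wide; open, the fingers measure 114 mm over their backs; the gripper's body (76 mm by 85 mm) begins 54 mm behind the grasp point. The pads swing forward as they close: fully open they stand 13 mm farther back than shut.
Start: joints at [-1.415, 0.158, 1.597, -0, 1.386, -0.21], TCP at [0.206, -0.537, 0.405] pointing down, gripper open.
Joint ranges: [-2.91, 2.91], [-0.94, 2.29], [0.18, 2.7], [-1.29, 4.43], [0.17, 2.64], [-3, 3]. Speed limits (rad/s): [2.57, 2.57, 3.14, 3.14, 3.14, 3.14].

INTERFACE

Orientations are given as [roll, pitch, yaw] about the fixed x, y, z axes, in that order (R = Rz(yaw) Ry(pitch) Rx(roll)).
In Python, from plant import sensors, optics, robot gives the robot as it stands.
- The arm moves only by the tool arm_command, never from a script. Its argument "steps" is a list of rows, each an object with "slide": the shift along the tool's x, y, z in m, a list of three; "dr": the turn, a rotation vector about the tool's x, y, z in degrees, a list of three; "claw": the closure, from 0 (fully open) to 1 (shut). A call has 1 to 12 rows; each row is the pose to reach, as a shift and turn from the pose measured when the call began, along the tool's axes at that moment; what a row does not reach only later rows make up. A row lasts 1/8 s, in which the tool goes at most 62.5 mm and 10.7 degrees, less where a joint would pass 70% of its speed; a pose out of reach is approached as far as the arm can. A call with a gripper value outside its range is refused whole. The fingers move at their own pace and stop on an object; "force" is the grip in N (left out, the last holds). Time passes only in rows, so rows that repeat a pose let the fingers close. It gives the time, the measured TCP pose, the force and the opening at its end, in the units of the state.
- sensors.sense(): the state, without advancing time (a new reading comes with each control period).
- optics.grab_frame(name): name is "side" or "top"; returns the picture (400x640x3 uint8, red, green, blue); there is no depth.
- optics.camera_params(name): a dict with "camera_matrix" (3x3 intrinsics, pixels), "k1" (the pictures are not rectified: a ray, as slopes to the right and down, at radius r is drawn at 1 + k1 r^2 times it, then the intrinsics apply), "T" (4x4, takes a point from camera to world coordinates). Camera axes: x right, y down, z forward; pixel columns grow to the right and rows downward; lengths in m; the calibration is good to about 2 mm. A picture is of the moment at which its call begins. camera_params takes no time and is no camera call.
- robot.close_job(): hands the job in, once; it reports no verdict.
The state is a dict: "t": time; "joints": joint angles; "qd": joint speeds; "joint_efforts": joint torques, N m; "ee_pos": TCP position; "orientation": TCP orientation; "ft_force": force on the tool from outside, world axes, zero at the start; "ft_torque": the same for the moment, N m; "opening": finger opening in m.
Only numpy, scipy, OpenCV 4.12 (cv2) and the standard library are available. Lean on these libraries where they do the work, as an engineer would, in place of code of your own. Each camera call takes 0.05 s, during which the arm holds its last target. There are 200 camera calls.

## Working session

There is one attempt and no reset: what is moved stays moved. The work goes in short steps, Python scripts to look and compute and a tool call to move; the robot and the scene stay as the last step left them, time stands still between calls to the robot, and variables do not carry over. Pictures are saved under pics/ and viewed, about 8 in all and at most 12, crops included, and the job is handed in when it is done.

Besides the shell and the picture viewer there is one more tool, called after ">>>" as name(argument=value, ...), one argument or row to a line, values as JSON. arm_command: Moves the arm, as the interface text tells. Its arguments: {"type":"object","properties":{"steps":{"type":"array","items":{"type":"object","properties":{"slide":{"type":"array","items":{"type":"number"}},"dr":{"type":"array","items":{"type":"number"}},"claw":{"type":"number"}}}},"force":{"type":"number"}},"required":["steps"]}

```bash
mkdir -p pics; ls; python3 - <<'E'
from plant import sensors, optics, robot
import cv2,numpy as np
print(sensors.sense())
for n in("top","side"):
    print(n,optics.camera_params(n))
    cv2.imwrite(f"pics/{n}0.png",optics.grab_frame(n)[:,:,::-1])
print(robot.pinch_z)
E
```

```text
pics
{'t': 0.0, 'joints': array([-1.41510972e+00,  1.59064423e-01,  1.59826224e+00,  5.34069613e-06,
        1.38620185e+00, -2.10136461e-01]), 'qd': array([ 9.51863188e-04, -9.46780633e-04, -1.78593159e-03, -1.01754790e-03,
       -2.89859642e-05,  2.37391536e-03]), 'joint_efforts': array([ 1.58750572e-05, -3.95995367e+01, -3.31434202e+01, -7.74308660e-05,
        8.43558053e-03, -1.69431701e-06]), 'ee_pos': array([ 0.20560394, -0.53667851,  0.40369291]), 'orientation': array([-3.13970047e+00, -4.08941226e-04,  3.65821697e-01]), 'ft_force': array([-0.09484105, -0.30255124, -0.30122939]), 'ft_torque': array([ 0.01116782, -0.04491789,  0.02417495]), 'opening': 0.08570851718700091}
top {'camera_matrix': array([[488.6621764 ,   0.        , 314.60877759],
       [  0.        , 488.6621764 , 196.60634697],
       [  0.        ,   0.        ,   1.        ]]), 'k1': 0.04161746204686223, 'T': array([[ 0.02975225, -0.99580241,  0.08655847,  0.46972967],
       [-0.99952189, -0.02891049,  0.01096241,  0.01974804],
       [-0.00841395, -0.08684324, -0.99618646,  1.41153346],
       [ 0.        ,  0.        ,  0.        ,  1.        ]])}
side {'camera_matrix': array([[504.53882791,   0.        , 319.44570907],
       [  0.        , 504.53882791, 189.70261308],
       [  0.        ,   0.        ,   1.        ]]), 'k1': -0.04821057480494059, 'T': array([[ 0.90042077, -0.30788354,  0.30732746,  0.1093489 ],
       [-0.43500513, -0.64309782,  0.63023466, -0.89924002],
       [ 0.00360274, -0.7011654 , -0.71298955,  1.13415036],
       [ 0.        ,  0.        ,  0.        ,  1.        ]])}
0.1547
```

View pics/top0.png

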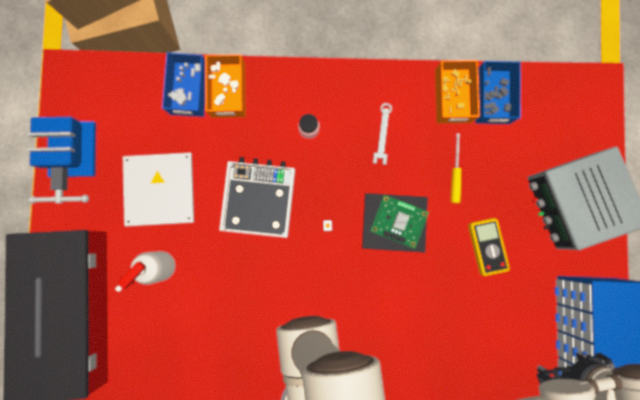

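View pics/side0.png

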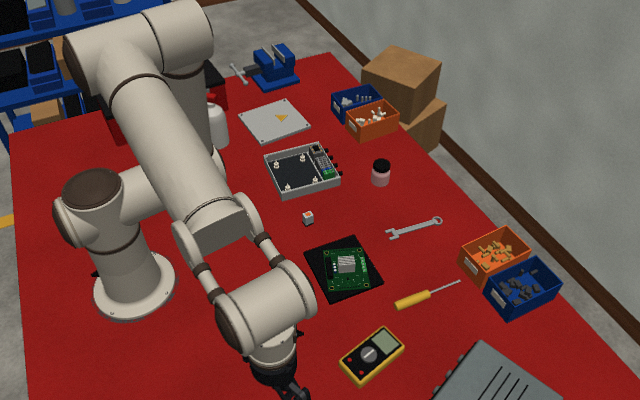

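The top view shows the box at about (258,200) with its glands towards the image top (world +x), the board at (400,220) on the foam and the spare relay at (327,225). In the side view the box is at (302,170) and the board at (346,265). Next I'll enlarge crops of both.

```bash
python3 - <<'E'
import cv2,numpy as np
t=cv2.imread('pics/top0.png');s=cv2.imread('pics/side0.png')
def c(im,x,y,w=80,h=60): return cv2.resize(im[y:y+h*1,x:x+w],(400,300),interpolation=cv2.INTER_CUBIC)
a=np.hstack([c(t,213,153,88,88*3//4+24),c(t,358,190)]) if 0 else np.hstack([c(t,210,150,120,90),c(t,360,192)])
b=np.hstack([c(s,256,135,100,75),c(s,300,234,96,72)])
cv2.imwrite('pics/crop.png',np.vstack([a,b]))
E
```

```text
(no output)
```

View pics/crop.png

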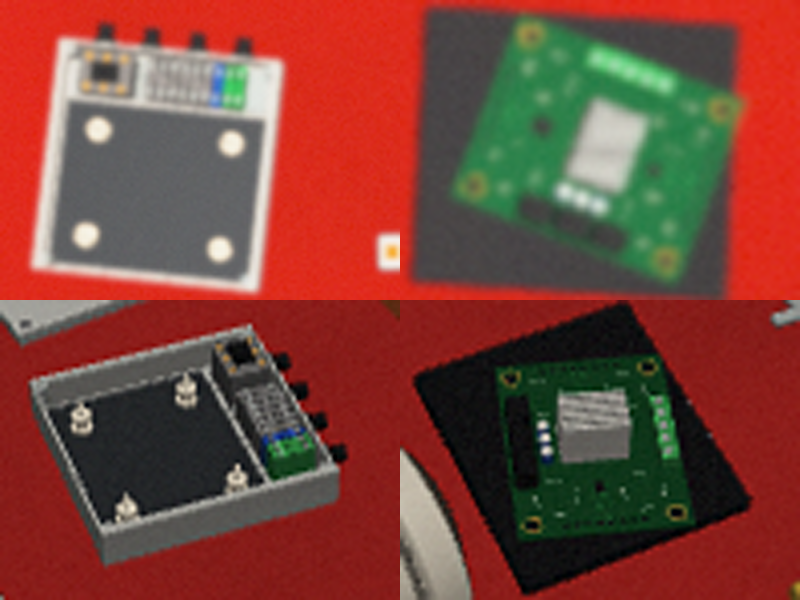

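Board +x (the terminal strip) points towards the image top, as do the box glands. In the top view, holes a, b, c and d sit at about (386,199), (424,213), (413,244) and (375,229) px. The posts sit at about (239,189), (279,193), (276,225) and (236,220) px.

```bash
cat > h.py <<'E'
from plant import sensors, optics, robot
import cv2,numpy as np
from scipy.spatial.transform import Rotation as R
from scipy.optimize import least_squares
P={n:optics.camera_params(n) for n in("top","side")}
def proj(n,X):
    p=P[n];T=p["T"];c=(np.atleast_2d(X)-T[:3,3])@T[:3,:3]
    s=c[:,:2]/c[:,2:];s=s*(1+p["k1"]*(s**2).sum(1,keepdims=True))
    K=p["camera_matrix"];return s*[K[0,0],K[1,1]]+K[:2,2]
def cast(n,uv,z):
    p=P[n];d=np.array([p["k1"],0,0,0,0.])
    s=cv2.undistortPoints(np.array(uv,float).reshape(-1,1,2),p["camera_matrix"],d)[:,0]
    r=np.c_[s,np.ones(len(s))]@p["T"][:3,:3].T;o=p["T"][:3,3]
    return o+r*((z-o[2])/r[:,2])[:,None]
def rigid(L,W): # planar fit -> centre xy, yaw, residual mm
    L=np.array(L,float)[:,:2];W=np.array(W)[:,:2]
    l,w=L-L.mean(0),W-W.mean(0)
    a=np.arctan2((l[:,0]*w[:,1]-l[:,1]*w[:,0]).sum(),(l*w).sum())
    M=np.array([[np.cos(a),-np.sin(a)],[np.sin(a),np.cos(a)]])
    t=W.mean(0)-M@L.mean(0)
    return t,a,(np.linalg.norm(L@M.T+t-W,axis=1)*1e3).round(1)
H=np.array([[.046,.058],[.046,-.058],[-.046,-.058],[-.046,.058]])
def blob(w,uv,r=4): # weighted centroid near uv
    for _ in range(5):
        x0,y0=np.round(uv).astype(int)-r
        q=w[y0:y0+2*r+1,x0:x0+2*r+1]
        q=np.clip(q-np.percentile(q,30),0,None)
        yy,xx=np.mgrid[y0:y0+2*r+1,x0:x0+2*r+1]
        uv=np.array([(q*xx).sum(),(q*yy).sum()])/q.sum()
    return uv
E
python3 - <<'E'
from h import *
t=cv2.imread('pics/top0.png').astype(float);s=cv2.imread('pics/side0.png').astype(float)
# posts: white on dark
pt=[blob(t[:,:,1],u) for u in [(239,189),(279,193),(276,225),(236,220)]]
ps=[blob(s[:,:,1],u,4) for u in [(302,157.5),(315,180),(287.5,187),(276,164)]]
for n,p in(("top",pt),("side",ps)):
    print(n,np.round(p,1).tolist())
    for z in(.018,.022,.026): print(z,rigid(H,cast(n,p,z)))
# side: a=far gland post?; print predicted from top fit
# board rings
gold=lambda i:i[:,:,2]-i[:,:,0]*0.3-i[:,:,1]*0.5
bt=[blob(gold(t),u,3) for u in [(386.2,198.6),(424.4,213.4),(413.2,244.2),(374.6,229)]]
bs=[blob(gold(s),u,3) for u in [(359.5,250.5),(366,285),(331.5,288),(326.5,253)]]
for n,p in(("top",bt),("side",bs)): print(n,np.round(p,1).tolist(),rigid(H,cast(n,p,.017)))
# board outline
for n,i in(("top",t),("side",s)):
    b,g,r=i[:,:,0],i[:,:,1],i[:,:,2]
    m=((g>1.3*r)&(g>1.15*b)&(g>50)).astype(np.uint8)
    m=cv2.morphologyEx(m,cv2.MORPH_CLOSE,np.ones((9,9)))
    C=max(cv2.findContours(m,0,1)[0],key=cv2.contourArea)
    W=cast(n,C[:,0].astype(float),.017)[:,:2]*1e3
    print(n,cv2.minAreaRect(W.astype(np.float32)))
E
```

```text
top [[239.1, 188.4], [279.0, 192.6], [275.5, 224.4], [235.4, 220.0]]
0.018 (array([0.55822182, 0.19820123]), np.float64(-0.0756363767419797), array([0.5, 0.5, 0.4, 0.7]))
0.022 (array([0.55796781, 0.19768899]), np.float64(-0.07563637674198005), array([0.7, 0.7, 0.6, 0.9]))
0.026 (array([0.5577138 , 0.19717676]), np.float64(-0.07563637674198012), array([0.9, 0.9, 0.8, 1.1]))
side [[302.0, 157.6], [314.8, 181.1], [287.0, 188.7], [275.8, 164.1]]
0.018 (array([0.55288524, 0.19102659]), np.float64(-0.08463327758896518), array([1.6, 1.3, 2.2, 2. ]))
0.022 (array([0.55129572, 0.18711935]), np.float64(-0.08463327758896498), array([1.5, 1.1, 1.9, 1.9]))
0.026 (array([0.5497062 , 0.18321211]), np.float64(-0.08463327758896505), array([1.4, 0.9, 1.7, 1.8]))
top [[385.3, 197.5], [432.2, 213.4], [412.9, 243.6], [374.3, 228.9]] (array([ 0.52902148, -0.21300124]), np.float64(-0.3621311166505761), array([ 8.2, 17.1,  3.9,  5.9]))
side [[364.3, 247.3], [366.0, 284.8], [331.7, 287.8], [326.0, 252.7]] (array([ 0.5297151 , -0.20939084]), np.float64(-0.3661824210391212), array([12.6,  3. ,  3.2,  6.8]))
top ((528.1648559570312, -207.74017333984375), (140.4666290283203, 117.374755859375), 70.22796630859375)
side ((525.728759765625, -208.9358367919922), (134.1926727294922, 110.72108459472656), 70.02613067626953)
```

```bash
cat >> h.py <<'E'
def go(xyz,yaw,opt=True): # print slide/dr to a grasp-point target with tool down
    s=sensors.sense();R0=R.from_euler('xyz',s["orientation"])
    R1=R.from_euler('xyz',[np.pi,0,yaw])
    t=np.array(xyz)-R1.apply([0,0,robot.pinch_z])
    print("slide",R0.inv().apply(t-s["ee_pos"]).round(4).tolist(),"dr",np.degrees((R0.inv()*R1).as_rotvec()).round(2).tolist())
def st():
    s=sensors.sense();Rr=R.from_euler('xyz',s["orientation"])
    print("t",s["t"],"grasp",(s["ee_pos"]+Rr.apply([0,0,robot.pinch_z])).round(4),"rpy",s["orientation"].round(4),"F",s["ft_force"].round(2),"M",s["ft_torque"].round(2),"open",round(s["opening"],4))
E
python3 - <<'E'
from h import *
bt=[(386.2,198.6),(424.4,213.4),(413.2,244.2),(374.6,229)]
bs=[(359.5,250.5),(366.4,285),(331.8,288),(326.8,253)]
for n,p in(("top",bt),("side",bs)): print(n,rigid(H,cast(n,p,.017)))
st();go((.527,-.208,.14),-.353);go((.527,-.208,.04),-.353)
E
```

```text
top (array([ 0.5276143 , -0.20852229]), np.float64(-0.34317084172307316), array([0.7, 0.6, 0.9, 0.5]))
side (array([ 0.52586323, -0.2113984 ]), np.float64(-0.3475617010135474), array([1. , 0.7, 0.8, 0.5]))
t 0.1 grasp [ 0.2056 -0.5364  0.2491] rpy [-3.1398e+00 -4.0000e-04  3.6580e-01] F [-0.16  1.56  0.07] M [-0.03 -0.02  0.  ] open 0.0855
slide [0.4176, -0.1918, 0.1096] dr [-0.1, 0.01, 41.18]
slide [0.4176, -0.1916, 0.2096] dr [-0.1, 0.01, 41.18]
```

>>> arm_command(
  steps=[
    {"slide":[0.052,-0.024,0.0],"dr":[0,0,5],"claw":0},
    {"slide":[0.104,-0.048,0.0],"dr":[0,0,10],"claw":0},
    {"slide":[0.157,-0.072,0.0],"dr":[0,0,15],"claw":0},
    {"slide":[0.209,-0.096,0.01],"dr":[0,0,20],"claw":0},
    {"slide":[0.261,-0.12,0.03],"dr":[0,0,25],"claw":0},
    {"slide":[0.313,-0.144,0.05],"dr":[0,0,30],"claw":0},
    {"slide":[0.365,-0.168,0.08],"dr":[0,0,35],"claw":0},
    {"slide":[0.4174,-0.191,0.1096],"dr":[-0.1,0,40.8],"claw":0},
    {"slide":[0.4174,-0.191,0.1096],"dr":[-0.1,0,40.8],"claw":0},
    {"slide":[0.4174,-0.191,0.1096],"dr":[-0.1,0,40.8],"claw":0},
  ],
)

```text
t: 1.35
ee_pos: [0.527, -0.2089, 0.2945]
orientation: [3.141, 0.001, -0.345]
ft_force: [-0.5, -0.6, 0.1]
opening: 0.0855
```

```bash
python3 - <<'E'
from h import *
st();go((.527,-.209,.039),-.346)
E
```

```text
t 1.35 grasp [ 0.5268 -0.2089  0.1398] rpy [ 3.1412e+00  1.0000e-03 -3.4500e-01] F [-0.5  -0.65  0.07] M [-0.02 -0.01  0.05] open 0.0855
slide [0.0002, 0.0001, 0.1008] dr [0.02, 0.06, 0.06]
```

>>> arm_command(
  force=50,
  steps=[
    {"slide":[0,0,0.04],"claw":0},
    {"slide":[0,0,0.08],"claw":0},
    {"slide":[0,0,0.1],"claw":0},
    {"slide":[0,0,0.1],"claw":0},
    {"slide":[0,0,0.1],"claw":1},
    {"slide":[0,0,0.1],"claw":1},
    {"slide":[0,0,0.1],"claw":1},
    {"slide":[0,0,0.1],"claw":1},
    {"slide":[0,0,0.1],"claw":1},
    {"slide":[0,0,0.1],"claw":1},
  ],
)

```text
validation failed for argument at $.st...
```

>>> arm_command(
  steps=[
    {"slide":[0,0,0],"claw":1},
    {"slide":[0,0,-0.015],"claw":1},
    {"slide":[0,0,-0.04],"claw":1},
    {"slide":[0,0,-0.08],"claw":1},
    {"slide":[0,0,-0.1],"claw":1},
    {"slide":[0,0,-0.1],"claw":1},
  ],
)

```text
validation failed for argument at $.st...
```

```bash
python3 - <<'E'
from h import *
st();go((.558,.197,.14),-.078)
E
```

```text
t 1.35 grasp [ 0.5268 -0.2089  0.1398] rpy [ 3.1412e+00  1.0000e-03 -3.4500e-01] F [-0.5  -0.65  0.07] M [-0.02 -0.01  0.05] open 0.0855
slide [-0.1081, -0.3925, -0.0003] dr [0.02, 0.06, -15.3]
```

dr is required in each row, so I'll send the grasp again with it included.

>>> arm_command(
  force=50,
  steps=[
    {"slide":[0,0,0.04],"dr":[0,0,0],"claw":0},
    {"slide":[0,0,0.08],"dr":[0,0,0],"claw":0},
    {"slide":[0,0,0.1],"dr":[0,0,0],"claw":0},
    {"slide":[0,0,0.1],"dr":[0,0,0],"claw":0},
    {"slide":[0,0,0.1],"dr":[0,0,0],"claw":1},
    {"slide":[0,0,0.1],"dr":[0,0,0],"claw":1},
    {"slide":[0,0,0.1],"dr":[0,0,0],"claw":1},
    {"slide":[0,0,0.1],"dr":[0,0,0],"claw":1},
    {"slide":[0,0,0.1],"dr":[0,0,0],"claw":1},
    {"slide":[0,0,0.1],"dr":[0,0,0],"claw":1},
  ],
)

```text
t: 2.6
ee_pos: [0.5274, -0.209, 0.1956]
orientation: [3.141, -0.001, -0.345]
ft_force: [-0.4, 2.5, 5.7]
opening: 0.0271
```

>>> arm_command(
  steps=[
    {"slide":[0,0,0],"dr":[0,0,0],"claw":1},
    {"slide":[0,0,-0.015],"dr":[0,0,0],"claw":1},
    {"slide":[0,0,-0.04],"dr":[0,0,0],"claw":1},
    {"slide":[0,0,-0.08],"dr":[0,0,0],"claw":1},
    {"slide":[0,0,-0.1],"dr":[0,0,0],"claw":1},
    {"slide":[0,0,-0.1],"dr":[0,0,0],"claw":1},
  ],
)

```text
t: 3.35
ee_pos: [0.5278, -0.2093, 0.2977]
orientation: [3.14, -0.005, -0.345]
ft_force: [0.9, -0.7, -3.6]
opening: 0.0271
```

```bash
python3 - <<'E'
from h import *
st();go((.558,.197,.14),-.078)
E
```

```text
t 3.35 grasp [ 0.5284 -0.2097  0.143 ] rpy [ 3.1399 -0.0045 -0.3448] F [ 0.92 -0.67 -3.62] M [-0.03  0.03  0.03] open 0.0271
slide [-0.1089, -0.3926, 0.0019] dr [0.13, -0.25, -15.29]
```

>>> arm_command(
  steps=[
    {"slide":[-0.007,-0.025,0],"dr":[0,0,-1],"claw":1},
    {"slide":[-0.02,-0.073,0],"dr":[0,0,-3],"claw":1},
    {"slide":[-0.034,-0.123,0],"dr":[0,0,-5],"claw":1},
    {"slide":[-0.048,-0.173,0],"dr":[0,0,-7],"claw":1},
    {"slide":[-0.062,-0.223,0],"dr":[0,0,-9],"claw":1},
    {"slide":[-0.076,-0.273,0],"dr":[0,0,-11],"claw":1},
    {"slide":[-0.09,-0.323,0.001],"dr":[0,-0.2,-13],"claw":1},
    {"slide":[-0.102,-0.368,0.002],"dr":[0.1,-0.2,-14.5],"claw":1},
    {"slide":[-0.108,-0.389,0.002],"dr":[0.1,-0.25,-15.3],"claw":1},
    {"slide":[-0.109,-0.3926,0.002],"dr":[0.13,-0.25,-15.3],"claw":1},
    {"slide":[-0.109,-0.3926,0.002],"dr":[0.13,-0.25,-15.3],"claw":1},
    {"slide":[-0.109,-0.3926,0.002],"dr":[0.13,-0.25,-15.3],"claw":1},
  ],
)

```text
t: 4.85
ee_pos: [0.558, 0.1958, 0.2943]
orientation: [3.141, 0.0, -0.079]
ft_force: [0.2, 0.3, -3.5]
opening: 0.0274
```

```bash
python3 - <<'E'
from h import *
st()
t=optics.grab_frame("top")[:,:,::-1];s=optics.grab_frame("side")[:,:,::-1]
cv2.imwrite('pics/t1.png',t);cv2.imwrite('pics/s1.png',s)
c=lambda im,x,y:cv2.resize(im[y:y+120,x:x+80],(400,600),interpolation=cv2.INTER_CUBIC)
cv2.imwrite('pics/c1.png',np.hstack([cv2.resize(t[140:260,200:320],(400,400)),cv2.resize(s[80:220,230:370],(400,400))]))
E
```

```text
t 4.85 grasp [0.5579 0.1958 0.1396] rpy [ 3.1411e+00  5.0000e-04 -7.9400e-02] F [ 0.16  0.31 -3.5 ] M [-0.01  0.01 -0.  ] open 0.0274
```

View pics/c1.png

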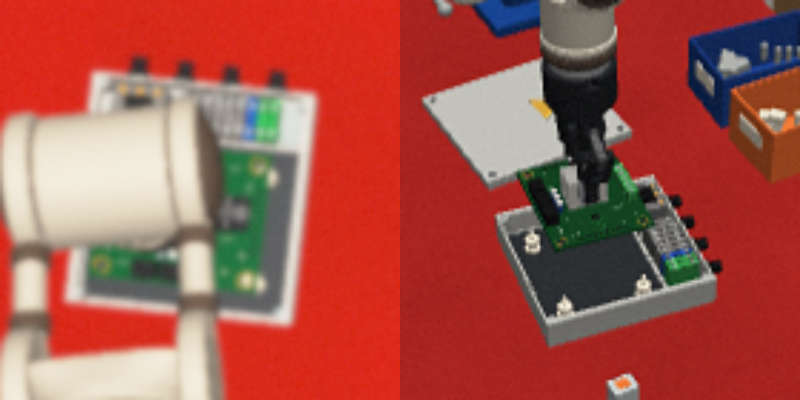

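The board is held level over the box. Holes b, c and d are visible in both views: top at about (277,190), (274,224) and (230,220) px. I'll lower it to just above the tips for a relative measurement.

>>> arm_command(
  steps=[
    {"slide":[0,-0.001,0.03],"dr":[0,0,0],"claw":1},
    {"slide":[0,-0.001,0.055],"dr":[0,0,0],"claw":1},
    {"slide":[0,-0.001,0.069],"dr":[0,0,0],"claw":1},
    {"slide":[0,-0.001,0.069],"dr":[0,0,0],"claw":1},
    {"slide":[0,-0.001,0.069],"dr":[0,0,0],"claw":1},
  ],
)

```text
t: 5.58
ee_pos: [0.5588, 0.197, 0.2268]
orientation: [-3.141, -0.002, -0.079]
ft_force: [-0.1, 0.3, -2.7]
opening: 0.0272
```

```bash
python3 - <<'E'
from h import *
st()
t=optics.grab_frame("top")[:,:,::-1];s=optics.grab_frame("side")[:,:,::-1]
cv2.imwrite('pics/t2.png',t);cv2.imwrite('pics/s2.png',s)
c=lambda im,x,y,w,h:cv2.resize(im[y:y+h,x:x+w],(800,300*1),interpolation=cv2.INTER_CUBIC)
A=c(t,220,180,80,0+30*1*1) if 0 else cv2.resize(t[172:237,215:305],(400,289),interpolation=cv2.INTER_CUBIC)
B=cv2.resize(s[140:205,256:346],(400,289),interpolation=cv2.INTER_CUBIC)
C=cv2.resize(cv2.imread('pics/top0.png')[172:237,215:305],(400,289),interpolation=cv2.INTER_CUBIC)
D=cv2.resize(cv2.imread('pics/side0.png')[140:205,256:346],(400,289),interpolation=cv2.INTER_CUBIC)
cv2.imwrite('pics/c2.png',np.vstack([np.hstack([A,B]),np.hstack([C,D])]))
# side tips at eye / box centre check
tips=[(302.5,153.7),(315.2,176.1),(287.5,183.9),(276.2,161)]
for z in(.026,.030): print(z,rigid(H,cast("side",tips,z)))
for n in P: print(n,proj(n,np.c_[H@np.array([[np.cos(.077),-np.sin(.077)],[np.sin(.077),np.cos(.077)]])+[.5578,.1975],[.03]*4]).round(1).tolist())
E
```

```text
t 5.575 grasp [0.5591 0.197  0.0721] rpy [-3.1413e+00 -2.0000e-03 -7.9400e-02] F [-0.15  0.29 -2.66] M [-0.02 -0.01  0.03] open 0.0272
0.026 (array([0.55885673, 0.20031361]), np.float64(-0.06523417270743671), array([0.6, 1. , 1.1, 1.7]))
0.03 (array([0.55723418, 0.19634464]), np.float64(-0.06523417270743732), array([0.5, 1.2, 1.1, 1.9]))
top [[238.6, 188.0], [279.1, 192.3], [275.4, 224.5], [234.7, 220.2]]
side [[302.6, 153.5], [315.2, 176.2], [287.6, 183.7], [276.1, 160.3]]
```

View pics/c2.png

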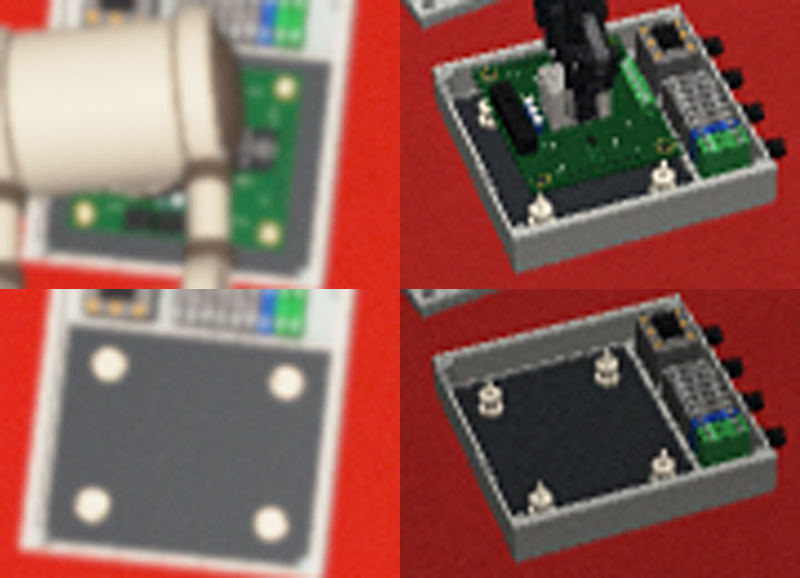

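The top view shows the white post tips through holes b (279,192), c (275,224) and d (234,220). In the side view the rings are at about (315.6,172.9), (288.2,180.1) and (276,156.9) px.

```bash
python3 - <<'E'
from h import *
t=cv2.imread('pics/t2.png').astype(float);s=cv2.imread('pics/s2.png').astype(float)
T=[(279.1,191.8),(275.3,224.4),(234.1,219.9)];S=[(315.6,172.9),(288.2,180.1),(276,156.9)]
for n,p in(("top",T),("side",S)): print(n,"board in hand",rigid(H[1:],cast(n,p,.048)))
# refine: ring/disc contrast on green: use red-ish channel
Tr=[blob(t[:,:,2],u,3) for u in T];print(np.round(Tr,1).tolist(),rigid(H[1:],cast("top",Tr,.048)))
Sr=[blob(s[:,:,2]-.6*s[:,:,1],u,2) for u in S];print(np.round(Sr,1).tolist(),rigid(H[1:],cast("side",Sr,.048)))
st();print("rel",rigid(H[1:],cast("top",[(279,192.6),(275.5,224.4),(235.4,220)],.020)))
E
```

```text
top board in hand (array([0.55768546, 0.19606633]), np.float64(-0.07933787852352045), array([0.1, 0.1, 0.2]))
side board in hand (array([0.55775158, 0.19382836]), np.float64(-0.0718680673703626), array([0.9, 1.2, 0.4]))
[[278.8, 191.3], [275.2, 224.2], [233.5, 219.5]] (array([0.55869735, 0.19709335]), np.float64(-0.0787028316502406), array([0.3, 0.6, 0.5]))
[[315.6, 172.6], [287.9, 180.3], [275.6, 156.7]] (array([0.55723752, 0.19474995]), np.float64(-0.06609035629924262), array([0.3, 0.7, 1. ]))
t 5.675 grasp [0.5592 0.1971 0.0722] rpy [-3.1413e+00 -2.4000e-03 -7.9200e-02] F [ 0.26 -0.19 -4.48] M [ 0.05 -0.04  0.  ] open 0.0272
rel (array([0.55827829, 0.19799985]), np.float64(-0.07683439483545305), array([0.8, 0.3, 0.9]))
```

>>> arm_command(
  steps=[
    {"slide":[-0.0005,-0.0013,0.004],"dr":[0,0,0],"claw":1},
    {"slide":[-0.0005,-0.0013,0.008],"dr":[0,0.1,0],"claw":1},
    {"slide":[-0.0005,-0.0013,0.011],"dr":[0,0.1,0],"claw":1},
    {"slide":[-0.0005,-0.0013,0.013],"dr":[0,0.1,0],"claw":1},
    {"slide":[-0.0005,-0.0013,0.014],"dr":[0,0.1,0],"claw":1},
    {"slide":[-0.0005,-0.0013,0.014],"dr":[0,0.1,0],"claw":1},
  ],
)

```text
t: 6.42
ee_pos: [0.5584, 0.1984, 0.2129]
orientation: [-3.141, -0.004, -0.079]
ft_force: [0.4, 0.1, -2.8]
opening: 0.0274
```

```bash
python3 - <<'E'
from h import *
st()
E
```

```text
t 6.425 grasp [0.5591 0.1984 0.0582] rpy [-3.1413 -0.004  -0.0793] F [ 0.42  0.11 -2.84] M [ 0.02 -0.   -0.02] open 0.0274
```

>>> arm_command(
  steps=[
    {"slide":[0,0,0.001],"dr":[0,-0.2,0],"claw":1},
    {"slide":[0,0,0.002],"dr":[0,-0.2,0],"claw":1},
    {"slide":[0,0,0.003],"dr":[0,-0.2,0],"claw":1},
    {"slide":[0,0,0.003],"dr":[0,-0.2,0],"claw":1},
  ],
)

```text
t: 6.92
ee_pos: [0.5585, 0.1985, 0.2099]
orientation: [-3.141, -0.001, -0.079]
ft_force: [-0.2, 0.5, -3.6]
opening: 0.027
```

```bash
python3 - <<'E'
from h import *
st()
E
```

```text
t 6.925 grasp [0.5586 0.1985 0.0552] rpy [-3.1412e+00 -6.0000e-04 -7.9300e-02] F [-0.17  0.51 -3.56] M [ 0.02 -0.04 -0.02] open 0.027
```

>>> arm_command(
  steps=[
    {"slide":[0,0,0.0008],"dr":[0,0,0],"claw":1},
    {"slide":[0,0,0.0016],"dr":[0,0,0],"claw":1},
    {"slide":[0,0,0.0022],"dr":[0,0,0],"claw":1},
    {"slide":[0,0,0.0022],"dr":[0,0,0],"claw":1},
  ],
)

```text
t: 7.42
ee_pos: [0.5587, 0.1988, 0.208]
orientation: [-3.14, -0.002, -0.079]
ft_force: [0.9, 3.3, -0.9]
opening: 0.0271
```

```bash
python3 - <<'E'
from h import *
st()
s=optics.grab_frame("side")[:,:,::-1];t=optics.grab_frame("top")[:,:,::-1]
cv2.imwrite('pics/s3.png',s);cv2.imwrite('pics/t3.png',t)
f=lambda i,x,y:cv2.resize(i[y:y+65,x:x+90],(400,289),interpolation=cv2.INTER_CUBIC)
cv2.imwrite('pics/c3.png',np.hstack([f(t,215,172),f(s,256,140)]))
E
```

```text
t 7.425 grasp [0.559  0.1989 0.0533] rpy [-3.1403e+00 -1.6000e-03 -7.9300e-02] F [ 0.92  3.26 -0.93] M [ 0.53 -0.18  0.11] open 0.0271
```

View pics/c3.png

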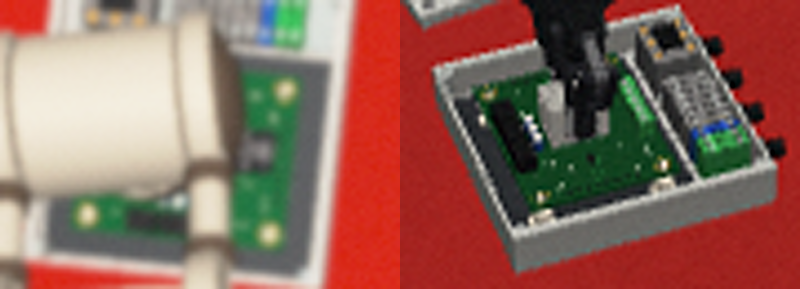

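The white tips stand inside the rings in both views (top (279,192), (275,225) and (235,220)). A +y force of 3.3 N says to ease slightly towards +y before letting go.

>>> arm_command(
  steps=[
    {"slide":[0,-0.0007,0],"dr":[0,0,0],"claw":1},
    {"slide":[0,-0.0007,0.0005],"dr":[0,0,0],"claw":1},
    {"slide":[0,-0.0007,0.0005],"dr":[0,0,0],"claw":1},
  ],
)

```text
t: 7.9
ee_pos: [0.5587, 0.1993, 0.2075]
orientation: [-3.141, -0.001, -0.079]
ft_force: [-0.8, 1.5, -0.3]
opening: 0.0273
```

```bash
python3 - <<'E'
from h import *
st()
E
```

```text
t 7.9 grasp [0.559  0.1994 0.0528] rpy [-3.1407e+00 -1.4000e-03 -7.9200e-02] F [-0.76  1.45 -0.33] M [ 0.1  -0.02  0.1 ] open 0.0273
```

>>> arm_command(
  steps=[
    {"slide":[0,0,0],"dr":[0,0,0],"claw":0.7},
    {"slide":[0,0,0],"dr":[0,0,0],"claw":0.4},
    {"slide":[0,0,0],"dr":[0,0,0],"claw":0.2},
    {"slide":[0,0,0],"dr":[0,0,0],"claw":0.2},
    {"slide":[0,0,0],"dr":[0,0,0],"claw":0.2},
    {"slide":[0,0,-0.01],"dr":[0,0,0],"claw":0.2},
    {"slide":[0,0,-0.04],"dr":[0,0,0],"claw":0.2},
    {"slide":[0,0,-0.08],"dr":[0,0,0],"claw":0.6},
    {"slide":[0,0,-0.08],"dr":[0,0,0],"claw":1},
    {"slide":[0,0,-0.08],"dr":[0,0,0],"claw":1},
    {"slide":[0,0,-0.08],"dr":[0,0,0],"claw":1},
  ],
)

```text
t: 9.28
ee_pos: [0.5581, 0.1991, 0.2861]
orientation: [-3.141, 0.001, -0.079]
ft_force: [-0.6, -0.0, -0.4]
opening: 0.0003
```

```bash
cat >> h.py <<'E'
C0=np.array([.559,.199]);YB=-.0775
def patch(sx,sy,z,yaw=YB):
    M=np.array([[np.cos(YB),-np.sin(YB)],[np.sin(YB),np.cos(YB)]])
    p=C0+M@[.028*sx,.040*sy];go((p[0],p[1],z+.018),yaw)
E
python3 - <<'E'
from h import *
st();t=optics.grab_frame("top")[:,:,::-1];s=optics.grab_frame("side")[:,:,::-1]
cv2.imwrite('pics/t4.png',t);cv2.imwrite('pics/s4.png',s)
f=lambda i,x,y:cv2.resize(i[y:y+65,x:x+90],(400,289),interpolation=cv2.INTER_CUBIC)
cv2.imwrite('pics/c4.png',np.hstack([f(t,215,172),f(s,256,140)]))
for k,a in dict(a=(1,1),b=(1,-1),c=(-1,-1),d=(-1,1)).items(): print(k);patch(*a,.045)
E
```

```text
t 9.275 grasp [0.5579 0.1992 0.1314] rpy [-3.1413e+00  1.2000e-03 -7.9200e-02] F [-0.63 -0.02 -0.44] M [ 0.01 -0.02 -0.04] open 0.0003
a
slide [0.0288, -0.0399, 0.0685] dr [-0.02, 0.05, -0.1]
b
slide [0.029, 0.0401, 0.0685] dr [-0.02, 0.05, -0.1]
c
slide [-0.027, 0.0402, 0.0685] dr [-0.02, 0.05, -0.1]
d
slide [-0.0272, -0.0398, 0.0686] dr [-0.02, 0.05, -0.1]
```

View pics/c4.png

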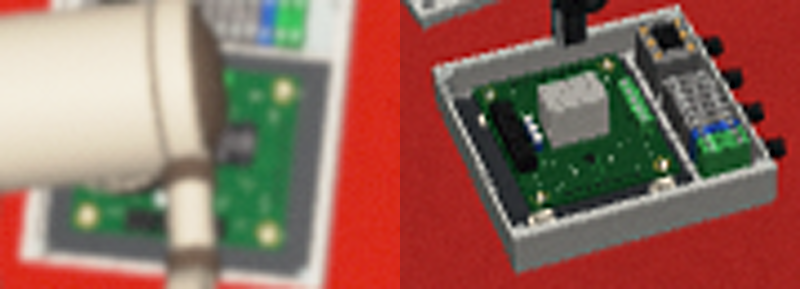

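The board rests level on the four arrowheads, with tips showing in the rings. Next I'll press patch a with shut fingers.

>>> arm_command(
  steps=[
    {"slide":[0.0288,-0.0399,0],"dr":[0,0,0],"claw":1},
    {"slide":[0.0288,-0.0399,0.03],"dr":[0,0,0],"claw":1},
    {"slide":[0.0288,-0.0399,0.06],"dr":[0,0,0],"claw":1},
    {"slide":[0.0288,-0.0399,0.078],"dr":[0,0,0],"claw":1},
    {"slide":[0.0288,-0.0399,0.081],"dr":[0,0,0],"claw":1},
    {"slide":[0.0288,-0.0399,0.082],"dr":[0,0,0],"claw":1},
  ],
)

```text
t: 10.12
ee_pos: [0.5904, 0.2367, 0.2051]
orientation: [-3.141, -0.0, -0.079]
ft_force: [0.0, 0.0, 0.2]
opening: 0.0
```

>>> arm_command(
  steps=[
    {"slide":[0,0,0.001],"dr":[0,0,0],"claw":1},
    {"slide":[0,0,0.002],"dr":[0,0,0],"claw":1},
    {"slide":[0,0,0.003],"dr":[0,0,0],"claw":1},
    {"slide":[0,0,0.003],"dr":[0,0,0],"claw":1},
  ],
)

```text
t: 10.62
ee_pos: [0.5905, 0.2367, 0.2022]
orientation: [-3.141, -0.001, -0.079]
ft_force: [0.3, -0.3, 1.0]
opening: 0.0
```

>>> arm_command(
  steps=[
    {"slide":[0,0,0.0005],"dr":[0,0,0],"claw":1},
    {"slide":[0,0,0.001],"dr":[0,0,0],"claw":1},
    {"slide":[0,0,0.0015],"dr":[0,0,0],"claw":1},
    {"slide":[0,0,0.0015],"dr":[0,0,0],"claw":1},
  ],
)

```text
t: 11.12
ee_pos: [0.5906, 0.2367, 0.2011]
orientation: [-3.141, -0.001, -0.079]
ft_force: [-1.0, -0.5, 5.2]
opening: -0.0001
```

>>> arm_command(
  steps=[
    {"slide":[0,0,0.0005],"dr":[0,0,0],"claw":1},
    {"slide":[0,0,0.001],"dr":[0,0,0],"claw":1},
    {"slide":[0,0,0.0015],"dr":[0,0,0],"claw":1},
    {"slide":[0,0,0.0015],"dr":[0,0,0],"claw":1},
  ],
)

```text
t: 11.62
ee_pos: [0.5908, 0.2368, 0.2002]
orientation: [-3.141, -0.002, -0.079]
ft_force: [-2.5, -0.7, 6.7]
opening: 0.0001
```

>>> arm_command(
  steps=[
    {"slide":[0,0,0.0005],"dr":[0,0,0],"claw":1},
    {"slide":[0,0,0.001],"dr":[0,0,0],"claw":1},
    {"slide":[0,0,0.0015],"dr":[0,0,0],"claw":1},
    {"slide":[0,0,0.0015],"dr":[0,0,0],"claw":1},
  ],
)

```text
t: 12.12
ee_pos: [0.5909, 0.2367, 0.1986]
orientation: [-3.141, -0.002, -0.079]
ft_force: [-0.4, -0.4, 4.1]
opening: -0.0002
```

>>> arm_command(
  steps=[
    {"slide":[0,0,0.0005],"dr":[0,0,0],"claw":1},
    {"slide":[0,0,0.001],"dr":[0,0,0],"claw":1},
    {"slide":[0,0,0.0015],"dr":[0,0,0],"claw":1},
    {"slide":[0,0,0.0015],"dr":[0,0,0],"claw":1},
  ],
)

```text
t: 12.62
ee_pos: [0.5909, 0.2368, 0.1974]
orientation: [-3.141, -0.002, -0.079]
ft_force: [-1.4, -1.2, 4.6]
opening: -0.0
```

```bash
python3 - <<'E'
from h import *
st();s=optics.grab_frame("side")[:,:,::-1]
cv2.imwrite('pics/c5.png',cv2.resize(s[130:205,246:346],(800,600),interpolation=cv2.INTER_CUBIC))
E
```

```text
t 12.625 grasp [0.5912 0.2369 0.0427] rpy [-3.1407e+00 -1.7000e-03 -7.9200e-02] F [-1.38 -1.23  4.6 ] M [-0.11  0.27 -0.03] open -0.0
```

View pics/c5.png

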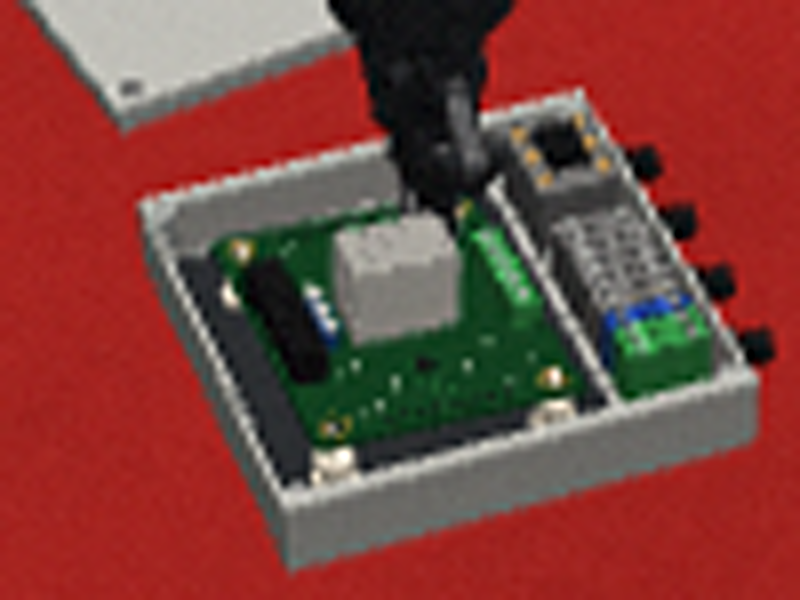

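Corner c has lifted slightly (its ring at (335,428) in the crop looks dark) while a sinks, so the board is tilting about b–d. I'll keep pressing a in small steps and watch the force.

>>> arm_command(
  steps=[
    {"slide":[0,0,0.0005],"dr":[0,0,0],"claw":1},
    {"slide":[0,0,0.001],"dr":[0,0,0],"claw":1},
    {"slide":[0,0,0.001],"dr":[0,0,0],"claw":1},
  ],
)

```text
t: 13.05
ee_pos: [0.591, 0.2368, 0.1972]
orientation: [-3.141, -0.002, -0.079]
ft_force: [-2.9, -0.2, 8.6]
opening: -0.0002
```

>>> arm_command(
  steps=[
    {"slide":[0,0,0.0005],"dr":[0,0,0],"claw":1},
    {"slide":[0,0,0.001],"dr":[0,0,0],"claw":1},
    {"slide":[0,0,0.001],"dr":[0,0,0],"claw":1},
  ],
)

```text
t: 13.42
ee_pos: [0.5911, 0.2369, 0.197]
orientation: [-3.141, -0.001, -0.079]
ft_force: [-2.9, -1.9, 9.3]
opening: -0.0002
```

>>> arm_command(
  steps=[
    {"slide":[0,0,0.001],"dr":[0,0,0],"claw":1},
    {"slide":[0,0,0.002],"dr":[0,0,0],"claw":1},
    {"slide":[0,0,0.002],"dr":[0,0,0],"claw":1},
  ],
)

```text
t: 13.8
ee_pos: [0.5912, 0.237, 0.1959]
orientation: [-3.141, -0.001, -0.079]
ft_force: [-2.9, -1.8, 8.1]
opening: -0.0001
```

>>> arm_command(
  steps=[
    {"slide":[0,0,0.001],"dr":[0,0,0],"claw":1},
    {"slide":[0,0,0.002],"dr":[0,0,0],"claw":1},
    {"slide":[0,0,0.002],"dr":[0,0,0],"claw":1},
  ],
)

```text
t: 14.18
ee_pos: [0.5914, 0.2371, 0.1958]
orientation: [-3.142, -0.001, -0.079]
ft_force: [-6.6, -1.6, 15.2]
opening: 0.0002
```

The tip at z 0.0228 with force rising means corner a has probably clicked and bottomed. Next is b.

>>> arm_command(
  steps=[
    {"slide":[0,0,-0.005],"dr":[0,0,0],"claw":1},
    {"slide":[0,0,-0.05],"dr":[0,0,0],"claw":1},
    {"slide":[0,0.04,-0.055],"dr":[0,0,0],"claw":1},
    {"slide":[0,0.08,-0.055],"dr":[0,0,0],"claw":1},
    {"slide":[0,0.08,-0.05],"dr":[0,0,0],"claw":1},
    {"slide":[0,0.08,-0.05],"dr":[0,0,0],"claw":1},
  ],
)

```text
t: 14.92
ee_pos: [0.5847, 0.1575, 0.2448]
orientation: [-3.141, 0.001, -0.079]
ft_force: [1.0, 0.5, -0.0]
opening: 0.0001
```

```bash
python3 - <<'E'
from h import *
st();s=optics.grab_frame("side")[:,:,::-1];cv2.imwrite('pics/s6.png',s)
cv2.imwrite('pics/c6.png',cv2.resize(s[130:205,246:346],(800,600),interpolation=cv2.INTER_CUBIC))
patch(1,-1,.030)
E
```

```text
t 14.925 grasp [0.5846 0.1576 0.0901] rpy [-3.1413e+00  7.0000e-04 -7.9000e-02] F [ 1.05  0.46 -0.04] M [-0.01  0.02 -0.02] open 0.0001
slide [-0.0009, 0.0011, 0.0423] dr [-0.02, 0.01, -0.04]
```

View pics/c6.png

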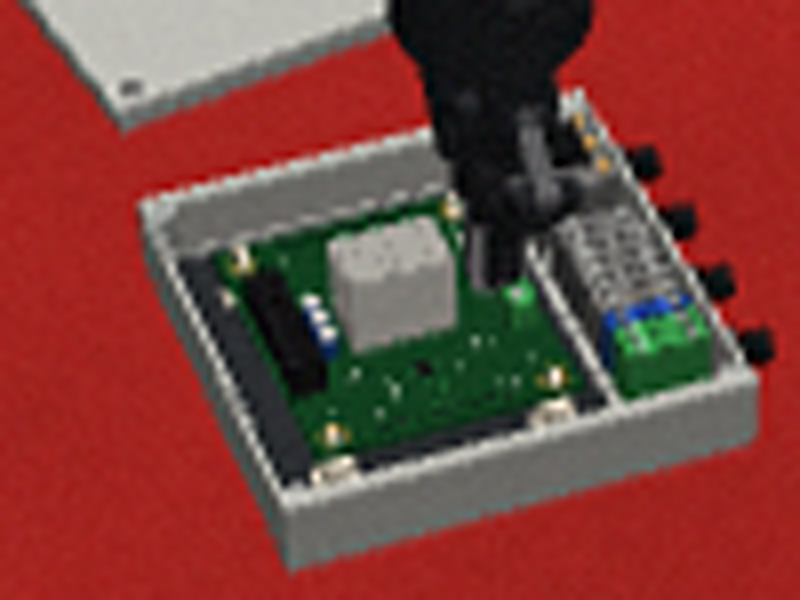

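Posts a (452,208) and d (240,258) now protrude clearly, and all four tips are in their rings. The b/c side is still high, so I'll press b.

>>> arm_command(
  steps=[
    {"slide":[-0.001,0.001,0.025],"dr":[0,0,0],"claw":1},
    {"slide":[-0.001,0.001,0.039],"dr":[0,0,0],"claw":1},
    {"slide":[-0.001,0.001,0.041],"dr":[0,0,0],"claw":1},
    {"slide":[-0.001,0.001,0.0425],"dr":[0,0,0],"claw":1},
    {"slide":[-0.001,0.001,0.044],"dr":[0,0,0],"claw":1},
    {"slide":[-0.001,0.001,0.045],"dr":[0,0,0],"claw":1},
    {"slide":[-0.001,0.001,0.046],"dr":[0,0,0],"claw":1},
    {"slide":[-0.001,0.001,0.046],"dr":[0,0,0],"claw":1},
  ],
)

```text
t: 15.98
ee_pos: [0.5841, 0.157, 0.1999]
orientation: [-3.141, -0.001, -0.078]
ft_force: [-0.2, 0.5, 4.7]
opening: 0.0
```

>>> arm_command(
  steps=[
    {"slide":[0,0,0.001],"dr":[0,0,0],"claw":1},
    {"slide":[0,0,0.002],"dr":[0,0,0],"claw":1},
    {"slide":[0,0,0.002],"dr":[0,0,0],"claw":1},
  ],
)

```text
t: 16.35
ee_pos: [0.5841, 0.157, 0.1982]
orientation: [-3.141, -0.001, -0.078]
ft_force: [-2.2, -1.4, 5.1]
opening: -0.0001
```

>>> arm_command(
  steps=[
    {"slide":[0,0,0.001],"dr":[0,0,0],"claw":1},
    {"slide":[0,0,0.002],"dr":[0,0,0],"claw":1},
    {"slide":[0,0,0.002],"dr":[0,0,0],"claw":1},
  ],
)

```text
t: 16.73
ee_pos: [0.5839, 0.1569, 0.1955]
orientation: [-3.141, -0.0, -0.078]
ft_force: [0.1, -1.2, 0.1]
opening: 0.0
```

Corner b clicked, with the force gone at tip z 0.0225. I'll press a little more to seat it, then move to c.

>>> arm_command(
  steps=[
    {"slide":[0,0,0.001],"dr":[0,0,0],"claw":1},
    {"slide":[0,0,0.002],"dr":[0,0,0],"claw":1},
    {"slide":[0,0,0.002],"dr":[0,0,0],"claw":1},
  ],
)

```text
t: 17.1
ee_pos: [0.584, 0.157, 0.1944]
orientation: [-3.141, -0.0, -0.078]
ft_force: [-3.9, -0.6, 7.5]
opening: -0.0
```

>>> arm_command(
  steps=[
    {"slide":[0,0,-0.005],"dr":[0,0,0],"claw":1},
    {"slide":[0,0,-0.035],"dr":[0,0,0],"claw":1},
    {"slide":[-0.03,0,-0.035],"dr":[0,0,0],"claw":1},
    {"slide":[-0.056,0,-0.03],"dr":[0,0,0],"claw":1},
    {"slide":[-0.056,0,-0.012],"dr":[0,0,0],"claw":1},
    {"slide":[-0.056,0,-0.007],"dr":[0,0,0],"claw":1},
    {"slide":[-0.056,0,-0.006],"dr":[0,0,0],"claw":1},
  ],
)

```text
t: 17.98
ee_pos: [0.5287, 0.1612, 0.1999]
orientation: [3.142, 0.0, -0.078]
ft_force: [-1.6, -0.4, -0.1]
opening: 0.0
```

>>> arm_command(
  steps=[
    {"slide":[0,0,0.001],"dr":[0,0,0],"claw":1},
    {"slide":[0,0,0.002],"dr":[0,0,0],"claw":1},
    {"slide":[0,0,0.002],"dr":[0,0,0],"claw":1},
  ],
)

```text
t: 18.35
ee_pos: [0.5289, 0.1612, 0.198]
orientation: [-3.142, -0.0, -0.078]
ft_force: [0.1, 0.2, 0.6]
opening: 0.0001
```

>>> arm_command(
  steps=[
    {"slide":[0,0,0.001],"dr":[0,0,0],"claw":1},
    {"slide":[0,0,0.002],"dr":[0,0,0],"claw":1},
    {"slide":[0,0,0.002],"dr":[0,0,0],"claw":1},
  ],
)

```text
t: 18.73
ee_pos: [0.5289, 0.1612, 0.1959]
orientation: [3.142, 0.0, -0.078]
ft_force: [-0.1, 0.7, 0.4]
opening: 0.0001
```

>>> arm_command(
  steps=[
    {"slide":[0,0,0.001],"dr":[0,0,0],"claw":1},
    {"slide":[0,0,0.002],"dr":[0,0,0],"claw":1},
    {"slide":[0,0,0.002],"dr":[0,0,0],"claw":1},
  ],
)

```text
t: 19.1
ee_pos: [0.529, 0.1612, 0.1945]
orientation: [3.141, 0.0, -0.078]
ft_force: [-1.7, 0.5, 4.8]
opening: -0.0001
```

>>> arm_command(
  steps=[
    {"slide":[0,0,0.001],"dr":[0,0,0],"claw":1},
    {"slide":[0,0,0.002],"dr":[0,0,0],"claw":1},
    {"slide":[0,0,0.002],"dr":[0,0,0],"claw":1},
  ],
)

```text
t: 19.48
ee_pos: [0.5292, 0.1613, 0.1944]
orientation: [3.141, 0.001, -0.078]
ft_force: [-8.2, -1.0, 16.4]
opening: 0.0001
```

Corner c bottoms at the same height as b (TCP 0.1944), so it is already down. Next is d.

>>> arm_command(
  steps=[
    {"slide":[0,0,-0.005],"dr":[0,0,0],"claw":1},
    {"slide":[0,0,-0.05],"dr":[0,0,0],"claw":1},
    {"slide":[0,-0.04,-0.055],"dr":[0,0,0],"claw":1},
    {"slide":[0,-0.08,-0.05],"dr":[0,0,0],"claw":1},
    {"slide":[0,-0.08,-0.02],"dr":[0,0,0],"claw":1},
    {"slide":[0,-0.08,-0.009],"dr":[0,0,0],"claw":1},
    {"slide":[0,-0.08,-0.007],"dr":[0,0,0],"claw":1},
    {"slide":[0,-0.08,-0.005],"dr":[0,0,0],"claw":1},
    {"slide":[0,-0.08,-0.003],"dr":[0,0,0],"claw":1},
    {"slide":[0,-0.08,-0.003],"dr":[0,0,0],"claw":1},
  ],
)

```text
t: 20.72
ee_pos: [0.5356, 0.2409, 0.1977]
orientation: [3.141, 0.001, -0.078]
ft_force: [0.4, -0.9, -0.2]
opening: 0.0
```

>>> arm_command(
  steps=[
    {"slide":[0,0,0.001],"dr":[0,0,0],"claw":1},
    {"slide":[0,0,0.002],"dr":[0,0,0],"claw":1},
    {"slide":[0,0,0.002],"dr":[0,0,0],"claw":1},
  ],
)

```text
t: 21.1
ee_pos: [0.5355, 0.2409, 0.1956]
orientation: [3.141, 0.001, -0.078]
ft_force: [0.6, 0.2, -0.4]
opening: -0.0
```

>>> arm_command(
  steps=[
    {"slide":[0,0,0.001],"dr":[0,0,0],"claw":1},
    {"slide":[0,0,0.002],"dr":[0,0,0],"claw":1},
    {"slide":[0,0,0.002],"dr":[0,0,0],"claw":1},
  ],
)

```text
t: 21.48
ee_pos: [0.5357, 0.241, 0.1945]
orientation: [3.141, 0.001, -0.078]
ft_force: [-4.2, -0.7, 6.3]
opening: 0.0003
```

>>> arm_command(
  steps=[
    {"slide":[0,0,-0.005],"dr":[0,0,0],"claw":1},
    {"slide":[0,0,-0.035],"dr":[0,0,0],"claw":1},
    {"slide":[0.03,0,-0.035],"dr":[0,0,0],"claw":1},
    {"slide":[0.056,0,-0.03],"dr":[0,0,0],"claw":1},
    {"slide":[0.056,0,-0.012],"dr":[0,0,0],"claw":1},
    {"slide":[0.056,0,-0.005],"dr":[0,0,0],"claw":1},
    {"slide":[0.056,0,-0.003],"dr":[0,0,0],"claw":1},
    {"slide":[0.056,0,-0.002],"dr":[0,0,0],"claw":1},
  ],
)

```text
t: 22.48
ee_pos: [0.591, 0.2368, 0.1963]
orientation: [3.141, 0.002, -0.078]
ft_force: [0.4, 0.3, 0.4]
opening: -0.0001
```

>>> arm_command(
  steps=[
    {"slide":[0,0,0.001],"dr":[0,0,0],"claw":1},
    {"slide":[0,0,0.002],"dr":[0,0,0],"claw":1},
    {"slide":[0,0,0.0025],"dr":[0,0,0],"claw":1},
  ],
)

```text
t: 22.85
ee_pos: [0.5911, 0.2369, 0.1945]
orientation: [3.141, 0.001, -0.078]
ft_force: [-3.0, -0.7, 5.6]
opening: -0.0002
```

>>> arm_command(
  steps=[
    {"slide":[0,0,0.001],"dr":[0,0,0],"claw":1},
    {"slide":[0,0,0.002],"dr":[0,0,0],"claw":1},
    {"slide":[0,0,0.002],"dr":[0,0,0],"claw":1},
  ],
)

```text
t: 23.22
ee_pos: [0.5912, 0.237, 0.1944]
orientation: [3.141, 0.002, -0.077]
ft_force: [-6.6, -1.5, 12.9]
opening: -0.0002
```

>>> arm_command(
  steps=[
    {"slide":[0,0,-0.005],"dr":[0,0,0],"claw":1},
    {"slide":[0,0,-0.05],"dr":[0,0,0],"claw":0.6},
    {"slide":[-0.028,0.04,-0.08],"dr":[0,0,0],"claw":0.2},
    {"slide":[-0.028,0.04,-0.08],"dr":[0,0,0],"claw":0.2},
    {"slide":[-0.028,0.04,-0.08],"dr":[0,0,0],"claw":0.2},
  ],
)

```text
t: 23.85
ee_pos: [0.5605, 0.1994, 0.2744]
orientation: [3.141, 0.002, -0.078]
ft_force: [-0.2, -0.4, -0.4]
opening: 0.0685
```

```bash
python3 - <<'E'
from h import *
st();t=optics.grab_frame("top")[:,:,::-1];s=optics.grab_frame("side")[:,:,::-1];cv2.imwrite('pics/s7.png',s)
f=lambda i,x,y:cv2.resize(i[y:y+65,x:x+90],(400,289),interpolation=cv2.INTER_CUBIC)
cv2.imwrite('pics/c7.png',np.hstack([f(t,215,172),f(s,256,140)]))
go((.559,.199,.044),-.078)
E
```

```text
t 23.85 grasp [0.5602 0.1994 0.1197] rpy [ 3.141e+00  1.600e-03 -7.760e-02] F [-0.2  -0.37 -0.39] M [-0.    0.04 -0.04] open 0.0685
slide [-0.0012, 0.0008, 0.0749] dr [0.06, 0.17, 0.07]
```

View pics/c7.png

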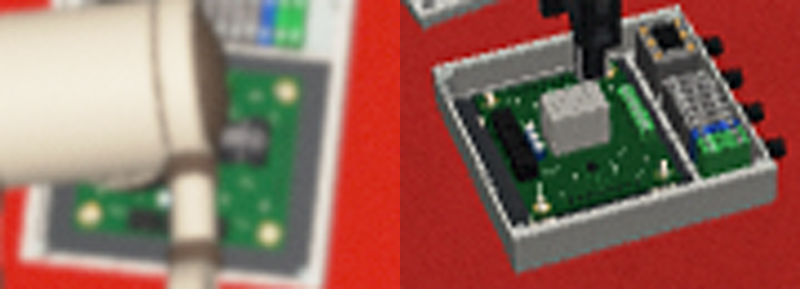

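All four tips stand well proud of the board, and all four patches bottomed at the same TCP height (0.1944–0.1945). Next I'll grip the heat sink.

>>> arm_command(
  force=60,
  steps=[
    {"slide":[-0.001,0.0005,0.03],"dr":[0.06,0.17,0],"claw":0.2},
    {"slide":[-0.001,0.0005,0.06],"dr":[0.06,0.17,0],"claw":0.2},
    {"slide":[-0.001,0.0005,0.073],"dr":[0.06,0.17,0],"claw":0.2},
    {"slide":[-0.001,0.0005,0.073],"dr":[0.06,0.17,0],"claw":0.2},
    {"slide":[-0.001,0.0005,0.073],"dr":[0.06,0.17,0],"claw":0.6},
    {"slide":[-0.001,0.0005,0.073],"dr":[0.06,0.17,0],"claw":1},
    {"slide":[-0.001,0.0005,0.073],"dr":[0.06,0.17,0],"claw":1},
    {"slide":[-0.001,0.0005,0.073],"dr":[0.06,0.17,0],"claw":1},
    {"slide":[-0.001,0.0005,0.073],"dr":[0.06,0.17,0],"claw":1},
  ],
)

```text
t: 25.08
ee_pos: [0.56, 0.1994, 0.202]
orientation: [-3.141, -0.002, -0.077]
ft_force: [0.4, -0.3, 6.4]
opening: 0.0272
```

```bash
python3 - <<'E'
from h import *
st()
E
```

```text
t 25.075 grasp [0.5604 0.1994 0.0473] rpy [-3.1411e+00 -2.5000e-03 -7.6900e-02] F [ 0.41 -0.34  6.41] M [-0.11  0.06  0.04] open 0.0272
```

>>> arm_command(
  steps=[
    {"slide":[0,0,-0.0005],"dr":[0,0,0],"claw":1},
    {"slide":[0,0,-0.001],"dr":[0,0,0],"claw":1},
    {"slide":[0,0,-0.0015],"dr":[0,0,0],"claw":1},
    {"slide":[0,0,-0.0015],"dr":[0,0,0],"claw":1},
  ],
)

```text
t: 25.58
ee_pos: [0.5598, 0.1993, 0.2031]
orientation: [-3.141, -0.002, -0.077]
ft_force: [-0.2, 1.3, -3.1]
opening: 0.0269
```

```bash
python3 - <<'E'
from h import *
st()
E
```

```text
t 25.575 grasp [0.56   0.1994 0.0484] rpy [-3.1413e+00 -1.7000e-03 -7.6800e-02] F [-0.25  1.31 -3.08] M [-0.   -0.04 -0.04] open 0.0269
```

>>> arm_command(
  steps=[
    {"slide":[0,0,-0.0005],"dr":[0,0,0],"claw":1},
    {"slide":[0,0,-0.001],"dr":[0,0,0],"claw":1},
    {"slide":[0,0,-0.001],"dr":[0,0,0],"claw":1},
  ],
)

```text
t: 25.95
ee_pos: [0.5597, 0.1993, 0.2041]
orientation: [-3.141, -0.002, -0.077]
ft_force: [0.5, -0.4, -3.2]
opening: 0.0272
```

```bash
python3 - <<'E'
from h import *
st()
E
```

```text
t 25.95 grasp [0.56   0.1994 0.0494] rpy [-3.1413e+00 -1.6000e-03 -7.6900e-02] F [ 0.54 -0.37 -3.24] M [-0.02 -0.02  0.04] open 0.0272
```

>>> arm_command(
  steps=[
    {"slide":[0,0,-0.0003],"dr":[0,0,0],"claw":1},
    {"slide":[0,0,-0.0007],"dr":[0,0,0],"claw":1},
    {"slide":[0,0,-0.001],"dr":[0,0,0],"claw":1},
    {"slide":[0,0,-0.001],"dr":[0,0,0],"claw":1},
  ],
)

```text
t: 26.45
ee_pos: [0.5593, 0.1993, 0.2042]
orientation: [-3.142, -0.0, -0.077]
ft_force: [2.2, 0.2, -11.9]
opening: 0.027
```

```bash
python3 - <<'E'
from h import *
st()
E
```

```text
t 26.45 grasp [0.5594 0.1993 0.0495] rpy [-3.1415e+00 -5.0000e-04 -7.6900e-02] F [  2.18   0.16 -11.92] M [ 0.07 -0.45 -0.03] open 0.027
```

>>> arm_command(
  steps=[
    {"slide":[0,0,-0.001],"dr":[0,0,0],"claw":1},
    {"slide":[0,0,-0.0011],"dr":[0,0,0],"claw":1},
    {"slide":[0,0,-0.0012],"dr":[0,0,0],"claw":1},
    {"slide":[0,0,-0.0012],"dr":[0,0,0],"claw":1},
  ],
)

```text
t: 26.95
ee_pos: [0.5588, 0.1992, 0.2044]
orientation: [3.141, 0.001, -0.077]
ft_force: [4.9, 0.4, -21.6]
opening: 0.0271
```

```bash
python3 - <<'E'
from h import *
st()
E
```

```text
t 26.95 grasp [0.5586 0.1991 0.0497] rpy [ 3.1413e+00  1.1000e-03 -7.6900e-02] F [  4.86   0.36 -21.58] M [ 0.16 -0.8  -0.02] open 0.0271
```

>>> arm_command(
  steps=[
    {"slide":[0,0,-0.0008],"dr":[0,0,0],"claw":1},
    {"slide":[0,0,-0.0007],"dr":[0,0,0],"claw":1},
    {"slide":[0,0,-0.0007],"dr":[0,0,0],"claw":1},
  ],
)

```text
t: 27.32
ee_pos: [0.5585, 0.1991, 0.2044]
orientation: [3.141, 0.002, -0.077]
ft_force: [5.3, 0.8, -24.9]
opening: 0.027
```

```bash
python3 - <<'E'
from h import *
st()
E
```

```text
t 27.325 grasp [0.5583 0.1991 0.0497] rpy [ 3.1412e+00  1.8000e-03 -7.7000e-02] F [  5.28   0.79 -24.94] M [ 0.15 -0.98 -0.05] open 0.027
```

The arm's control integrates, so the pull crept up to about 21 N on the barbs. That is enough, so I'll ease down.

>>> arm_command(
  steps=[
    {"slide":[0,0,0.0008],"dr":[0,0,0],"claw":1},
    {"slide":[0,0,0.0016],"dr":[0,0,0],"claw":1},
    {"slide":[0,0,0.0018],"dr":[0,0,0],"claw":1},
    {"slide":[0,0,0.0018],"dr":[0,0,0],"claw":1},
  ],
)

```text
t: 27.82
ee_pos: [0.5592, 0.1993, 0.2041]
orientation: [-3.142, -0.0, -0.077]
ft_force: [0.0, -0.2, -5.5]
opening: 0.0273
```

```bash
python3 - <<'E'
from h import *
st()
E
```

```text
t 27.825 grasp [0.5593 0.1993 0.0494] rpy [-3.1415e+00 -5.0000e-04 -7.6800e-02] F [ 0.   -0.2  -5.47] M [-0.07 -0.02  0.01] open 0.0273
```

>>> arm_command(
  steps=[
    {"slide":[0,0,0.0006],"dr":[0,0,0],"claw":1},
    {"slide":[0,0,0.0012],"dr":[0,0,0],"claw":1},
    {"slide":[0,0,0.0016],"dr":[0,0,0],"claw":1},
    {"slide":[0,0,0.0018],"dr":[0,0,0],"claw":1},
    {"slide":[0,0,0.0018],"dr":[0,0,0],"claw":1},
  ],
)

```text
t: 28.45
ee_pos: [0.5594, 0.1993, 0.2024]
orientation: [-3.141, -0.001, -0.077]
ft_force: [0.2, 0.6, -3.7]
opening: 0.0271
```

```bash
python3 - <<'E'
from h import *
st()
E
```

```text
t 28.45 grasp [0.5595 0.1993 0.0477] rpy [-3.1414e+00 -9.0000e-04 -7.6900e-02] F [ 0.24  0.63 -3.67] M [-0.02 -0.05 -0.03] open 0.0271
```

Nearly on the shoulders. I'll lower a touch more, release and withdraw.

>>> arm_command(
  steps=[
    {"slide":[0,0,0.0004],"dr":[0,0,0],"claw":1},
    {"slide":[0,0,0.0004],"dr":[0,0,0],"claw":1},
    {"slide":[0,0,0.0004],"dr":[0,0,0],"claw":0.5},
    {"slide":[0,0,0.0004],"dr":[0,0,0],"claw":0.2},
    {"slide":[0,0,0.0004],"dr":[0,0,0],"claw":0.2},
    {"slide":[0,0,0.0004],"dr":[0,0,0],"claw":0.2},
    {"slide":[0,0,-0.01],"dr":[0,0,0],"claw":0.2},
    {"slide":[0,0,-0.05],"dr":[0,0,0],"claw":0.2},
    {"slide":[0,0,-0.1],"dr":[0,0,0],"claw":0.2},
    {"slide":[0,0,-0.14],"dr":[0,0,0],"claw":0.2},
    {"slide":[0,0,-0.14],"dr":[0,0,0],"claw":0.2},
  ],
)

```text
t: 29.82
ee_pos: [0.5606, 0.1995, 0.3479]
orientation: [-3.139, -0.01, -0.077]
ft_force: [-0.1, 0.9, -0.1]
opening: 0.0687
```

```bash
python3 - <<'E'
from h import *
st();t=optics.grab_frame("top")[:,:,::-1];s=optics.grab_frame("side")[:,:,::-1]
f=lambda i,x,y:cv2.resize(i[y:y+65,x:x+90],(400,289),interpolation=cv2.INTER_CUBIC)
cv2.imwrite('pics/c8.png',np.hstack([f(t,215,172),f(s,256,140)]))
a=cv2.imread('pics/s7.png')
print("side diff vs pressed state (board area)",np.abs(a[165:195,275:325].astype(int)-s[165:195,275:325]).mean())
E
```

```text
t 29.825 grasp [0.5622 0.1997 0.1932] rpy [-3.1394 -0.0102 -0.0768] F [-0.06  0.88 -0.11] M [-0.01 -0.02  0.03] open 0.0687
side diff vs pressed state (board area) 4.385111111111111
```

View pics/c8.png

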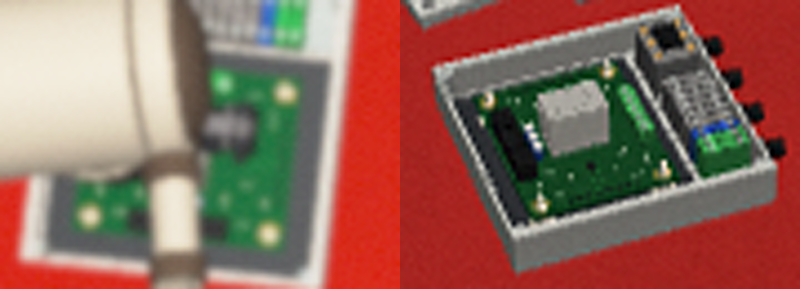

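The board lies as it did after pressing, all four posts proud, hand clear. Handing in.

```bash
python3 -c "
from plant import robot
print(robot.close_job())"
```

```text
the job is handed in; nothing more can be done
None
```

I laid the board over the four posts with its terminal strip towards the glands and clicked it down. I then pull-tested it by the heat sink, let it settle and released it. The job was handed in at about 30 s, and no verdict was reported.

- **Pressing:** I pressed each patch with up to about 16 N. All four bottomed at the same height (TCP z 0.1944–0.1945 m). Corners c and d were already down when I reached them.
- **Pull test:** The play was about 2 mm. The pull rose slowly and all four posts held, but it overshot the 15 N target because the arm's force kept creeping up. The wrist peaked at about 25 N, which is about 21 N on the barbs after the board's 3.5 N weight, so I eased off there.
- **Last checks:** The final pictures show the board seated level, all four post tips through their rings and the hand clear. Wrist force was near zero. The board did not visibly move against the earlier pressed picture. The automatic comparison of those two pictures differed by a mean of 4.4 grey levels, which I put down to noise and the hand's shadow.
- **Disagreements:** The first side-camera fit for the box was 5–7 mm off the top-camera one because of shading on the posts. Using the post tips instead brought it to within 2 mm, and contact forces settled the rest. While I pressed a, corner c lifted until b was pressed.

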